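# Slide the die board home in the arbor press and latch it

### The job

The die board lies on the rails of the small arbor press, drawn back so that its feet still ride on top of the rails. Push its tail along the rails towards the press with your fingertips until you feel it drop into its locating slots and it lies down flat on the rails, then push the hold-down latch round by its pin until it lies square across the board and let go. Grip and lift nothing; the lid blank must stay in its nest on the board, and the flask, the spare die and the spanner beside the press stay where they are.

Things in the scene. Friction and masses are not known exactly. Their poses are not given: they have to be found in the camera images.
- press_bed: Green C-frame arbor press on a dark bed plate 462 x 215 mm, fixed. Origin: on the bench top midway between its two rails, at the rear locating slots; x runs along the rails to the press column (the feed direction), y left, z up. Rails from x = -130 to 235 mm, tops at z = 42 mm, 72 mm clear gap between them (floor z = 12 mm). Side guides, 129 mm apart, rise to z = 57.5 mm
- rear_slots (a point): Point midway between the rear pair of slots, level with the rail tops (42 mm above the bench). Slots are 19 mm long along the rails and 10 mm deep: rear pair in the outer half of each rail here, front pair 180 mm further on in the inner half. The board's rear feet belong in the rear pair
- punch (a point): Underside of the press punch, 124 mm above the bench, 170 mm ahead of the press bed's origin; the press head reaches 35 mm back from here towards the loading end and stands 205 to 356 mm high. It stays still: keep the gripper clear of it
- die_board: Loose aluminium board 230 x 125 x 16 mm, 0.6-1 kg, steel die at its far end, four feet 9 mm high, 14 mm long. Origin: midway between the rear feet at sole level, 7 mm ahead of the tail face; x as the bed's. Starts with feet on the rails (origin 42 mm high), 45 to 95 mm short of the slots; home: origin at the bed's x = y = 0, 33 mm high, plate flat on the rails. Friction under 10 N
- board_tail (a point): Centre of the board's flat rear end face, 62 mm wide, 25 mm high (15 mm below this point to 10 mm above), which faces the loading end and is the place to push. This point is 57 mm above the bench while the feet ride on the rails, 48 mm when the board is home
- latch (a joint): Hold-down latch, angle about its upright pivot. 0: arm points back to the loading end, parallel to the rails; growing (anticlockwise from above) it swings inwards over the left guide; 1.57, its stop: square across the board, pointing right. Starts at -0.45 to 0.12. Underside 60 mm above the bench: clears the board's top (58 mm) only when that is home. Friction 0.05 N m; stays where left
- latch_pivot (a point): Centre of the latch's pivot at arm level, 64 mm above the bench, on a lug outside the left guide (20 mm ahead and 90.5 mm left of the press bed's origin); pivot bolt head up to 74 mm
- latch_pin (a point): Top centre of the upright steel pin, 12 mm thick, 24 mm high (68 to 92 mm above the bench), at the free end of the latch arm, 62 mm from the pivot. The pin is pushed sideways to turn the latch
- lid_blank: Round stamped stainless lid, 68 mm across, 5 mm thick, lying loose in the 6 mm deep nest of the die. Origin: centre of its underside
- nest (a point): Centre of the nest's floor on the die board, 170 mm ahead of the board's origin and 35 mm above it; the nest is 75 mm wide
- spare_die: Loose stepped steel plug, 55 mm wide, 48 mm high, standing to the right of the press; leave alone. Origin: centre of its underside
- open_spanner: Loose open-ended spanner, 151 mm long, 7 mm thick, lying to the right of the rails; leave alone. Origin: centre of its underside
- flask: Loose stainless flask shell, 71 mm wide, 111 mm high, standing to the left of the press; leave alone. Origin: centre of its underside
Things that resemble listed ones, but are neither listed nor needed, are in the scene too. Leave any orange look-alike of the lid_blank alone.

How it is judged:
By the outcome, as a careful person would: the job done as asked, in the order asked, and still so for the second after the job is handed in, with the robot touching nothing.
It also fails if it takes over 48 s, if anything falls off the work surface, if the arm or the gripper's body presses on something with over 40 N, if the wrist force passes 120 N, or if a joint passes its speed limit or range.

### The arm

A 6-joint arm with a two-finger parallel gripper is mounted at the origin on a cart in front of the work surface, level with it; the furniture and walls round the work are solid. World frame = base frame: x ahead of the robot, y to its left, z up, the work surface at z = 0. Lengths are in m, angles in rad, forces in N, time in s.
With the tool pointing down it reaches from about 0.4 to 0.925 m from the base axis. Payload 12.5 kg.
Tool frame: the origin (TCP) lies midway between the tips of the shut fingers; the grasp point (between the pads) lies 19 mm behind it (hold_point_z is the distance from the TCP to the grasp point, in m); z points along the fingers, y is the line along which they close (so a half turn about z gives the same grasp; the last joint's range is limited). The gripper opens to 95 mm and grips with 3 to 60 N. Pads are 20 mm wide; open, the fingers measure 119 mm over their backs; the gripper's body (75 mm by 180 mm) begins 59 mm behind the grasp point.
Start: joints at [1.124, 0.491, 1.559, -0, 1.092, -0.106], TCP at [0.209, 0.589, 0.215] pointing down, gripper open.
Joint ranges: [-3.1, 3.1], [-0.84, 2.19], [0.05, 2.79], [-1.13, 4.28], [0.06, 2.93], [-2.69, 2.69]. Speed limits (rad/s): [2.22, 2.22, 2.79, 3.14, 3.14, 3.14].

### API

Orientations are given as a unit quaternion [x, y, z, w].
In Python, from bench import state, capture, camera_info, sign_off, hold_point_z gives the robot as it stands.
- The arm moves only by the tool play_rows, never from a script. Its arguments are lists of equal length, an entry for each row: "travel": the shift along the tool's x, y, z in mm, a list of three; "rot": the turn, a rotation vector about the tool's x, y, z in rad, a list of three; "grip": the gripper command: -1 is shut, 1 is fully open, values between are in proportion. In form: {"travel": [[dx, dy, dz], ...], "rot": [[wx, wy, wz], ...], "grip": [grip, ...]}. A call has 1 to 12 rows; each row is the pose to reach, as a shift and turn from the pose commanded when the call began, along the tool's axes at that moment; what a row does not reach only later rows make up. A row lasts 1/12 s, in which the tool goes at most 41.7 mm and 7.16 degrees, less where a joint would pass 70% of its speed; a pose out of reach is approached as far as the arm can. A call with a gripper value outside its range is refused whole. The fingers move at their own pace and stop on an object; "grip_force" is the grip in N (left out, the last holds). Time passes only in rows, so rows that repeat a pose let the fingers close. It gives the time, the measured TCP pose, the force, the opening and the grip force at its end, in the units of the state.
- state(): the state, without advancing time (a new reading comes with each control period).
- capture(name): name is "scene" or "top" or "wrist"; returns (picture, depth): 400x640x3 uint8, red, green, blue; 400x640 float32, m along the optical axis (not along the pixel's ray), 0 where there is no reading.
- camera_info(name): a dict with "fx", "fy", "cx", "cy" (pixels), "camera_from_world" (4x4, takes a point from world to camera coordinates). Camera axes: x right, y down, z forward; pixel columns grow to the right and rows downward; lengths in m; the calibration is good to about 2 mm. A picture is of the moment at which its call begins: read the wrist's pose just before it. camera_info takes no time and is no camera call; for the wrist camera it gives the pose at the moment of the call.
- sign_off(): hands the job in; it is judged then, once.
The state is a dict: "clock": time; "qpos": joint angles; "qvel": joint speeds; "tau": joint torques, N m; "ee_pos": TCP position; "eef_rot": TCP orientation; "force": force on the tool from outside, world axes, zero at the start; "ft_torque": the same for the moment, N m; "width": finger opening in m; "finger_force": force on a finger pad.
Only numpy, scipy, OpenCV 4.12 (cv2) and the standard library are available. Lean on these libraries where they do the work, as an engineer would, in place of code of your own. Each camera call takes 0.05 s, during which the arm holds its last target. There are 200 camera calls.

## Working session

There is one attempt and no reset: what is moved stays moved. The work goes in short steps, Python scripts to look and compute and a tool call to move; the robot and the scene stay as the last step left them, time stands still between calls to the robot, and variables do not carry over. Pictures are saved under pics/ and viewed, at most 10 in all, crops included, and the job is handed in when it is done.

Besides the shell and the picture viewer there is one more tool, called after ">>>" in YAML: its name, and indented under it one key for each argument. play_rows: Moves the arm, as the interface text tells. Its arguments: {"type":"object","properties":{"travel":{"type":"array","items":{"type":"array","items":{"type":"number"}}},"rot":{"type":"array","items":{"type":"array","items":{"type":"number"}}},"grip":{"type":"array","items":{"type":"number"}},"grip_force":{"type":"number"}},"required":["travel","rot","grip"]}

```bash
mkdir -p pics; python3 - <<'E'
from bench import *
import cv2,numpy as np
for n in("scene","top"):
    p,d=capture(n); i=camera_info(n)
    cv2.imwrite(f"pics/{n}0.png",p[:,:,::-1]); np.savez(f"{n}0.npz",p=p,d=d,**i)
    print(n,i["fx"],i["cx"],i["cy"],np.round(i["camera_from_world"],3).tolist())
s=state();print(s["ee_pos"],s["eef_rot"],s["force"],s["clock"])
E
```

```text
scene 423.6409999305344 317.1189481537866 197.78170566721326 [[0.673, -0.739, -0.015, -0.527], [-0.31, -0.264, -0.914, 0.216], [0.671, 0.62, -0.407, 0.629], [0.0, 0.0, 0.0, 1.0]]
top 502.1131432227963 325.6375542196439 193.58004733450554 [[-0.024, -1.0, -0.011, -0.189], [-0.999, 0.025, -0.035, 0.597], [0.035, 0.01, -0.999, 1.209], [0.0, 0.0, 0.0, 1.0]]
[0.2087974  0.58885279 0.21411879] [ 1.69579874e-01  9.85516314e-01 -4.94534069e-04 -1.30931894e-04] [-0.45784823  0.6471107  -1.3507295 ] 0.1
```

View pics/scene0.png

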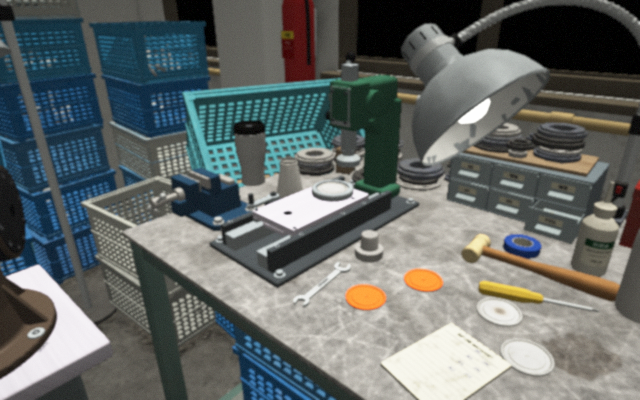

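View pics/top0.png

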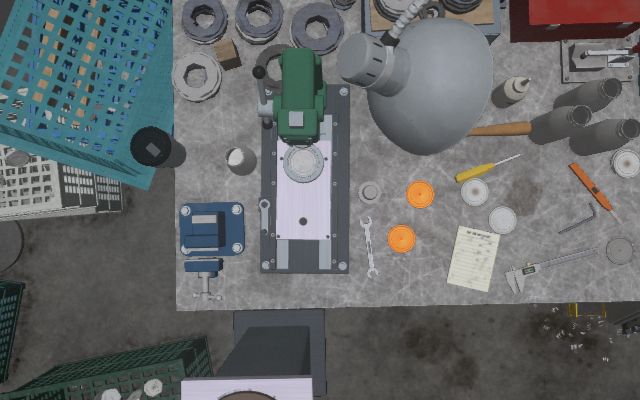

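The scene shows the press with its board on the rails. In the top view the bed covers cols 262–348 and rows 85–272, the board tail is near row 240, and the latch is near (265,203)–(265,230). I'll zoom in next.

```bash
cat > h.py <<'E'
import numpy as np
def load(n):
    return dict(np.load(n))
def world(f,u,v,z=None):
    T=np.linalg.inv(f["camera_from_world"]); r=np.array([(u-f["cx"])/f["fx"],(v-f["cy"])/f["fy"],1.])
    if z is None: return T[:3,:3]@(r*f["d"][int(round(v)),int(round(u))])+T[:3,3]
    w=T[:3,:3]@r; return T[:3,3]+w*(z-T[2,3])/w[2]
def cloud(f):
    T=np.linalg.inv(f["camera_from_world"]); v,u=np.mgrid[:400,:640]; d=f["d"]
    c=np.stack([(u-f["cx"])/f["fx"]*d,(v-f["cy"])/f["fy"]*d,d],-1)
    return c@T[:3,:3].T+T[:3,3]
E
python3 - <<'E'
import cv2
from h import *
f=load("top0.npz"); P=cloud(f)
c=f["p"][120:285,250:360,::-1]
cv2.imwrite("pics/crop0.png",cv2.resize(c,None,fx=3.6,fy=3.6,interpolation=cv2.INTER_CUBIC))
for v in range(195,280,4): print(v,P[v,303].round(3), (P[v,[263,266,272,276,284,323,330,334,340],2]*1000).round().astype(int))
E
```

```text
195 [ 0.588 -0.151  0.068] [16 10 60 68 67 67 41 58 17]
199 [ 0.578 -0.151  0.069] [65 61 54 63 67 67 47 61 13]
203 [ 0.569 -0.151  0.069] [77 78 57 69 70 63 44 59 15]
207 [ 0.56  -0.151  0.07 ] [75 68 59 66 64 65 42 58  8]
211 [ 0.551 -0.151  0.067] [66 71 57 66 67 69 36 54  9]
215 [ 0.541 -0.15   0.069] [66 67 58 68 64 64 36 60 13]
219 [ 0.532 -0.15   0.069] [69 68 54 65 69 66 41 56 14]
223 [ 0.523 -0.15   0.068] [69 68 58 69 68 65 42 56 17]
227 [ 0.514 -0.15   0.068] [67 69 57 72 65 66 40 61 13]
231 [ 0.505 -0.149  0.064] [94 84 60 69 68 66 46 55 15]
235 [ 0.495 -0.149  0.065] [14 10 57 68 64 68 39 59  8]
239 [ 0.486 -0.149  0.07 ] [12 11 60 43 41 69 43 58  9]
243 [ 0.474 -0.146  0.01 ] [12 15 59 38 41 44 45 59 13]
247 [ 0.464 -0.145  0.009] [14 13 59 36 41 42 42 60 18]
251 [ 0.454 -0.145  0.011] [16  9 58 40 42 45 42 58 12]
255 [ 0.445 -0.145  0.016] [14  9 58 37 45 47 42 59 14]
259 [ 0.435 -0.145  0.007] [11 12 58 41 46 44 42 60  9]
263 [ 0.426 -0.145  0.012] [15 18 58 38 43 44 42 59  8]
267 [ 0.416 -0.145  0.014] [17 21 56 42 43 42 39 59 21]
271 [ 0.407 -0.144  0.013] [14 13 10 13 13 11 17 14 11]
275 [ 0.396 -0.143  0.003] [ 1  0  7 -2  0  0  5  2  1]
279 [ 0.386 -0.143 -0.   ] [-1 -1 -2  3  0  2 -1  2  2]
```

View pics/crop0.png

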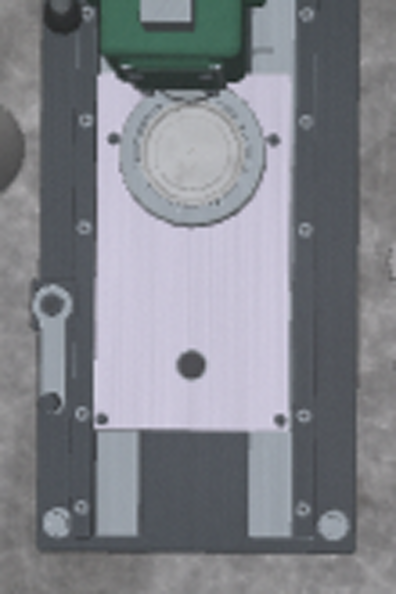

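```bash
python3 - <<'E'
from h import *
f=load("top0.npz")
g=lambda x,y,z:(world(f,250+(x+.5)/3.6-.5,120+(y+.5)/3.6-.5,z)*1000).round(1)
for n,x,y,z in [("pivot",51,304,.074),("pin",51,402,.092),("tailL",95,430,.067),("tailR",290,430,.067),("railendL",117,537,.042),("railendR",270,537,.042),
 ("bedBL",37,551,.012),("bedBR",357,551,.012),("bedR top",355,20,.012),("bedL top",40,20,.012),("screwL1",82,413,.0575),("L2",88,14,.0575),("R1",304,415,.0575),("R2",307,14,.0575),("die",192,155,.077),("gapL",138,490,.042),("gapR",248,490,.042)]: print(n,g(x,y,z))
E
```

```text
pivot [568.8 -61.2  74. ]
pin [507.  -62.4  92. ]
tailL [487.5 -86.9  67. ]
tailR [ 484.5 -211.7   67. ]
railendL [416.2 -97.   42. ]
railendR [ 413.9 -196.9   42. ]
bedBL [404.7 -40.2  12. ]
bedBR [ 399.8 -254.3   12. ]
bedR top [ 756.5 -262.3   12. ]
bedL top [762.1 -49.3  12. ]
screwL1 [498.2 -77.6  57.5]
L2 [757.2 -86.9  57.5]
R1 [ 493.4 -221.    57.5]
R2 [ 753.5 -229.4   57.5]
die [ 661.5 -153.6   77. ]
gapL [ 446.4 -111.4   42. ]
gapR [ 444.7 -183.3   42. ]
```

The board tail sits at bed x ≈ −60, so it has about 53 mm to go. Bed yaw is about −0.025 and the bed origin is about (0.546, −0.150). The latch angle is about 0.04, with the pin at (0.507, −0.062). I'll check obstacle heights, then move.

```bash
cat >> h.py <<'E'
from scipy.spatial.transform import Rotation as R
O=np.array([.546,-.1505]); t=-.025; ax=np.array([np.cos(t),np.sin(t)]); ay=np.array([-ax[1],ax[0]])
def go(bx,by,z,world_xy=None):
    "tool shift in mm, rot to bed-aligned down tool, for target in bed coords (mm)"
    from bench import state
    s=state(); q=R.from_quat(s["eef_rot"]); xy=O+ax*bx/1e3+ay*by/1e3 if world_xy is None else world_xy
    tgt=R.from_matrix(np.column_stack([[-ax[0],-ax[1],0],[ay[0],ay[1],0],[0,0,-1]]))
    d=q.inv().apply(np.array([*xy,z/1e3])-s["ee_pos"])*1e3
    b=s["ee_pos"][:2]-O
    print("shift",d.round(1),"rot",(q.inv()*tgt).as_rotvec().round(3),"| now bed",(b@ax*1e3).round(1),(b@ay*1e3).round(1),(s["ee_pos"][2]*1e3).round(1),"F",np.round(s["force"],1),"clk",s["clock"])
E
python3 - <<'E'
from h import *
f=load("top0.npz");P=cloud(f)
for n,sl in [("vise",np.s_[200:300,178:246]),("flask",np.s_[145:178,222:254]),("left",np.s_[230:340,178:400])]:
    q=P[sl].reshape(-1,3); print(n,np.percentile(q[:,2],99.5).round(3),q[q[:,2]>.05].min(0).round(3),q[q[:,2]>.05].max(0).round(3))
go(0,0,215,[.42,.25]); go(-100,0,140)
E
```

```text
vise 0.118 [ 0.356 -0.215  0.05 ] [0.556 0.114 1.227]
flask 1.227 [ 0.549 -0.215  0.05 ] [0.704 0.026 1.227]
left 0.117 [ 0.354 -0.226  0.05 ] [0.549 0.114 1.227]
shift [-312.3 -248.8   -0.7] rot [-0.001 -0.    -0.316] | now bed -355.6 730.7 214.1 F [-0.5  0.6 -1.4] clk 0.1
shift [-469.9 -615.1   74.7] rot [-0.001 -0.    -0.316] | now bed -355.6 730.7 214.1 F [-0.5  0.6 -1.4] clk 0.1
```

>>> play_rows:
  travel:
    - [-312,-249,0]
    - [-312,-249,0]
    - [-312,-249,0]
    - [-312,-249,0]
    - [-312,-249,0]
    - [-312,-249,0]
    - [-312,-249,0]
    - [-312,-249,0]
    - [-312,-249,0]
    - [-470,-615,0]
    - [-470,-615,0]
    - [-470,-615,0]
  rot:
    - [0,0,-0.316]
    - [0,0,-0.316]
    - [0,0,-0.316]
    - [0,0,-0.316]
    - [0,0,-0.316]
    - [0,0,-0.316]
    - [0,0,-0.316]
    - [0,0,-0.316]
    - [0,0,-0.316]
    - [0,0,-0.316]
    - [0,0,-0.316]
    - [0,0,-0.316]
  grip: [-0.37,-0.37,-0.37,-0.37,-0.37,-0.37,-0.37,-0.37,-0.37,-0.37,-0.37,-0.37]

```text
clock: 1.1
ee_pos: [0.4179, 0.1453, 0.2144]
eef_rot: [0.012, 1.0, -0.0, -0.0]
force: [0.5, 0.5, -1.3]
width: 0.0305
finger_force: 0.0
```

```bash
python3 -c "
from h import *
go(-100,0,140)"
```

```text
shift [ -35.4 -292.5   74.4] rot [-0. -0.  0.] | now bed -135.4 292.5 214.4 F [ 0.5  0.5 -1.3] clk 1.1
```

>>> play_rows:
  travel:
    - [-35,-292,0]
    - [-35,-292,0]
    - [-35,-292,0]
    - [-35,-292,0]
    - [-35,-292,0]
    - [-35,-292,0]
    - [-35,-292,60]
    - [-35,-292,70]
    - [-35,-292,100]
    - [-35,-292,120]
    - [-35,-292,120]
    - [-35,-292,120]
  rot:
    - [0,0,0]
    - [0,0,0]
    - [0,0,0]
    - [0,0,0]
    - [0,0,0]
    - [0,0,0]
    - [0,0,0]
    - [0,0,0]
    - [0,0,0]
    - [0,0,0]
    - [0,0,0]
    - [0,0,0]
  grip: [-0.37,-0.37,-0.37,-0.37,-0.37,-0.37,-0.37,-0.37,-0.37,-0.37,-0.37,-0.37]

```text
clock: 2.1
ee_pos: [0.4456, -0.1454, 0.0942]
eef_rot: [0.012, 1.0, 0.001, -0.001]
force: [0.5, -0.2, 0.2]
width: 0.0299
finger_force: 0.0
```

```bash
python3 - <<'E'
from h import *
from bench import *
import cv2
go(-100,0,44)
p,d=capture("wrist"); cv2.imwrite("pics/w1.png",p[:,:,::-1])
E
```

```text
shift [-0.6 -2.6 50.2] rot [ 0.001 -0.002  0.   ] | now bed -100.5 2.6 94.2 F [ 0.5 -0.2  0.2] clk 2.1
```

View pics/w1.png

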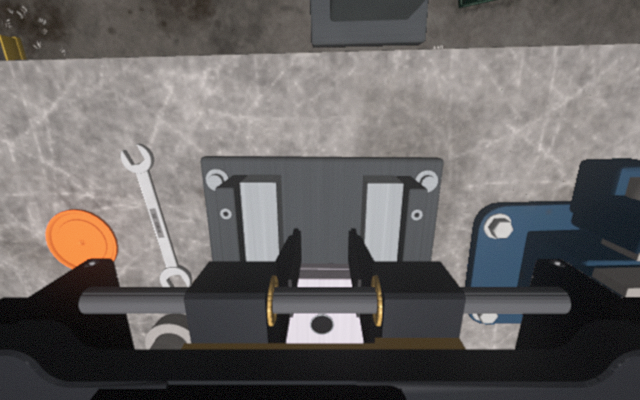

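The wrist view shows the fingertips (cols ~293 and ~357) centred over the gap between the rails (cols 282–365), just behind the tail. Next I lower them and push.

>>> play_rows:
  travel:
    - [0,-2,25]
    - [0,-2,50]
    - [0,-2,50]
    - [-10,-2,50]
    - [-18,-2,50]
    - [-24,-2,50]
    - [-29,-2,50]
    - [-34,-2,50]
    - [-38,-2,50]
    - [-42,-2,50]
    - [-46,-2,50]
    - [-50,-2,50]
  rot:
    - [0,0,0]
    - [0,0,0]
    - [0,0,0]
    - [0,0,0]
    - [0,0,0]
    - [0,0,0]
    - [0,0,0]
    - [0,0,0]
    - [0,0,0]
    - [0,0,0]
    - [0,0,0]
    - [0,0,0]
  grip: [-0.37,-0.37,-0.37,-0.37,-0.37,-0.37,-0.37,-0.37,-0.37,-0.37,-0.37,-0.37]

```text
clock: 3.15
ee_pos: [0.4942, -0.1482, 0.0454]
eef_rot: [0.012, 1.0, 0.001, -0.002]
force: [-12.5, -0.5, 9.5]
width: 0.0298
finger_force: 6.3
```

```bash
python3 -c "
from h import *
go(-18,0,44)"
```

```text
shift [-33.8  -1.1   1.3] rot [ 0.001 -0.004  0.   ] | now bed -51.8 1.0 45.4 F [-12.5  -0.5   9.5] clk 3.15
```

>>> play_rows:
  travel:
    - [-4,-1,0]
    - [-8,-1,0]
    - [-12,-1,0]
    - [-15,-1,0]
    - [-18,-1,0]
    - [-20,-1,0]
    - [-22,-1,0]
    - [-24,-1,0]
    - [-25,-1,0]
    - [-26,-1,0]
    - [-27,-1,0]
    - [-28,-1,0]
  rot:
    - [0,0,0]
    - [0,0,0]
    - [0,0,0]
    - [0,0,0]
    - [0,0,0]
    - [0,0,0]
    - [0,0,0]
    - [0,0,0]
    - [0,0,0]
    - [0,0,0]
    - [0,0,0]
    - [0,0,0]
  grip: [-0.37,-0.37,-0.37,-0.37,-0.37,-0.37,-0.37,-0.37,-0.37,-0.37,-0.37,-0.37]

```text
clock: 4.15
ee_pos: [0.5224, -0.1499, 0.0454]
eef_rot: [0.012, 1.0, 0.001, -0.002]
force: [-10.2, -1.1, 7.2]
width: 0.03
finger_force: 5.2
```

```bash
python3 - <<'E'
from h import *
from bench import *
go(-18,0,44)
p,d=capture("top"); i=camera_info("top"); np.savez("top1.npz",p=p,d=d,**i)
P=cloud(load("top1.npz")); print([np.median(P[a:b,280:297,2]).round(4) for a,b in((175,190),(190,205),(205,215))])
P=cloud(load("top0.npz")); print(np.median(P[190:205,280:297,2]).round(4))
E
```

```text
shift [-5.6 -0.   1.4] rot [ 0.001 -0.003  0.001] | now bed -23.6 0.0 45.4 F [-10.2  -1.1   7.2] clk 4.15
[np.float64(0.0676), np.float64(0.0696), np.float64(0.3526)]
0.067
```

>>> play_rows:
  travel:
    - [-1,0,0]
    - [-2,0,0]
    - [-3,0,0]
    - [-4,0,0]
    - [-5,0,0]
    - [-6,0,0]
  rot:
    - [0,0,0]
    - [0,0,0]
    - [0,0,0]
    - [0,0,0]
    - [0,0,0]
    - [0,0,0]
  grip: [-0.37,-0.37,-0.37,-0.37,-0.37,-0.37]

```text
clock: 4.7
ee_pos: [0.529, -0.1502, 0.045]
eef_rot: [0.012, 1.0, 0.0, -0.001]
force: [-6.1, 0.1, 1.7]
width: 0.0295
finger_force: 2.8
```

>>> play_rows:
  travel:
    - [-1,0,0]
    - [-2,0,0]
    - [-2,0,0]
  rot:
    - [0,0,0]
    - [0,0,0]
    - [0,0,0]
  grip: [-0.37,-0.37,-0.37]

```text
clock: 4.95
ee_pos: [0.5312, -0.1504, 0.045]
eef_rot: [0.012, 1.0, 0.0, -0.001]
force: [-7.3, -0.5, 3.2]
width: 0.0298
finger_force: 3.6
```

```bash
cat >> h.py <<'E'
def top(k):
    from bench import capture,camera_info
    p,d=capture("top"); i=camera_info("top"); np.savez(f"top{k}.npz",p=p,d=d,**i)
    f=load(f"top{k}.npz"); P=cloud(f); print("board z",[np.median(P[a:b,282:325,2]).round(4) for a,b in((170,180),(180,190),(190,196))]); return f
E
python3 - <<'E'
from h import *
go(-10,0,44); f=top(2)
E
```

```text
shift [-4.8  0.2  1. ] rot [ 0.001 -0.002  0.   ] | now bed -14.8 -0.3 45.0 F [-7.3 -0.5  3.2] clk 4.95
board z [np.float64(0.0586), np.float64(0.0587), np.float64(0.0589)]
```

The drop happened: the board top went from 67 to 58.7 mm and reads level. Next I back off, raise the tool, shut the fingers and go round to the left of the latch pin.

>>> play_rows:
  travel:
    - [10,0,0]
    - [30,0,0]
    - [45,0,0]
    - [45,0,-30]
    - [45,0,-70]
    - [45,0,-105]
    - [45,0,-105]
    - [45,40,-105]
    - [35,80,-105]
    - [25,120,-105]
    - [25,122,-105]
    - [25,122,-105]
  rot:
    - [0,0,0]
    - [0,0,0]
    - [0,0,0]
    - [0,0,0]
    - [0,0,0]
    - [0,0,0]
    - [0,0,0]
    - [0,0,0]
    - [0,0,0]
    - [0,0,0]
    - [0,0,0]
    - [0,0,0]
  grip: [-0.37,-0.37,-0.37,-0.37,-0.37,-1,-1,-1,-1,-1,-1,-1]

```text
clock: 6.0
ee_pos: [0.5101, -0.0262, 0.1498]
eef_rot: [0.011, 1.0, -0.0, 0.001]
force: [0.3, 0.3, 0.8]
width: 0.0006
finger_force: 0.0
```

```bash
python3 - <<'E'
from h import *
import cv2
from scipy.optimize import brentq
go(-42,122,76)
for th in np.r_[0.04:1.62:.12]:
    P=np.array([20-62*np.cos(th),90.5-62*np.sin(th)]);T=np.array([np.sin(th),-np.cos(th)])
    s=brentq(lambda s:np.hypot(*np.maximum(np.abs(T*s)-[10,12],0))-6,10.1 if abs(T[0])>abs(T[1]) else 12.1,40)
    print(round(th,2),(P-T*s).round(1),end=" ")
f=top(3)
c=f["p"][120:285,250:360,::-1]; cv2.imwrite("pics/crop3.png",cv2.resize(c,None,fx=3.6,fy=3.6,interpolation=cv2.INTER_CUBIC))
E
```

```text
shift [ 3.1 -1.4 73.8] rot [0.    0.001 0.004] | now bed -39.0 123.4 149.8 F [0.3 0.3 0.8] clk 6.0
0.04 [-42.7 106. ] 0.16 [-44.1  98.6] 0.28 [-44.8  91.4] 0.4 [-44.7  84.4] 0.52 [-44.1  77.7] 0.64 [-42.6  70.7] 0.76 [-39.8  63.4] 0.88 [-35.4  55.9] 1.0 [-29.5  48.6] 1.12 [-23.   42.4] 1.24 [-16.1  37.4] 1.36 [-9.  33.3] 1.48 [-1.6 30.2] 1.6 [ 5.8 28.1] board z [np.float64(0.0585), np.float64(0.0584), np.float64(0.0587)]
```

View pics/crop3.png

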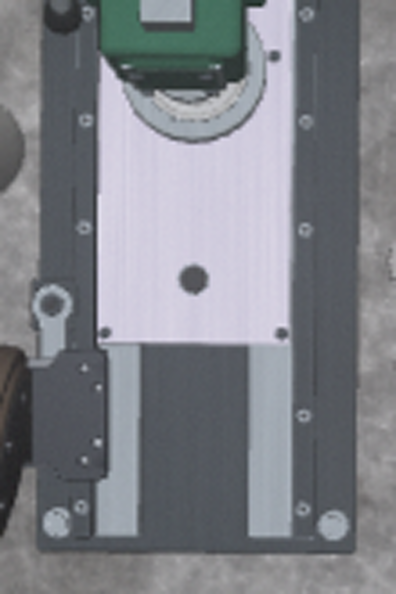

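The board is home: its tail is now at crop row 344 (it was 430), and the lid still shows in its nest under the head. Next I lower beside the pin.

>>> play_rows:
  travel:
    - [3,-1,25]
    - [3,-1,50]
    - [3,-1,74]
    - [3,-1,74]
    - [3,-1,74]
  rot:
    - [0,0,0]
    - [0,0,0]
    - [0,0,0]
    - [0,0,0]
    - [0,0,0]
  grip: [-1,-1,-1,-1,-1]

```text
clock: 6.47
ee_pos: [0.5064, -0.0301, 0.0753]
eef_rot: [0.013, 1.0, 0.0, -0.001]
force: [0.5, 0.2, 0.2]
width: 0.0001
finger_force: 0.0
```

```bash
python3 -c "
from h import *
go(-44.5,91,75)"
```

```text
shift [  1.8 -28.4   0.3] rot [ 0.    -0.002 -0.001] | now bed -42.6 119.4 75.3 F [0.5 0.2 0.2] clk 6.4667
```

>>> play_rows:
  travel:
    - [0,-11,0]
    - [1,-16,0]
    - [1.5,-21,0]
    - [2,-25,0]
    - [2,-28,0]
    - [2,-32,0]
    - [2,-35,0]
    - [2,-39,0]
    - [1.5,-42,0]
    - [1,-45,0]
    - [0,-49,0]
    - [0,-49,0]
  rot:
    - [0,0,0]
    - [0,0,0]
    - [0,0,0]
    - [0,0,0]
    - [0,0,0]
    - [0,0,0]
    - [0,0,0]
    - [0,0,0]
    - [0,0,0]
    - [0,0,0]
    - [0,0,0]
    - [0,0,0]
  grip: [-1,-1,-1,-1,-1,-1,-1,-1,-1,-1,-1,-1]

```text
clock: 7.47
ee_pos: [0.5058, -0.0786, 0.0756]
eef_rot: [0.013, 1.0, -0.0, 0.0]
force: [0.2, 0.0, -0.9]
width: 0.0006
finger_force: 0.1
```

```bash
python3 -c "
from h import *
go(-29.5,48.6,75)"
```

```text
shift [-12.5 -22.3   0.6] rot [-0.  0. -0.] | now bed -42.0 70.9 75.6 F [ 0.2  0.  -0.9] clk 7.4667
```

```bash
python3 - <<'E'
from bench import *
import cv2
p,d=capture("scene"); cv2.imwrite("pics/s4.png",cv2.resize(p[150:290,190:430,::-1],None,fx=3.2,fy=3.2,interpolation=cv2.INTER_CUBIC))
E
```

```text
(no output)
```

View pics/s4.png

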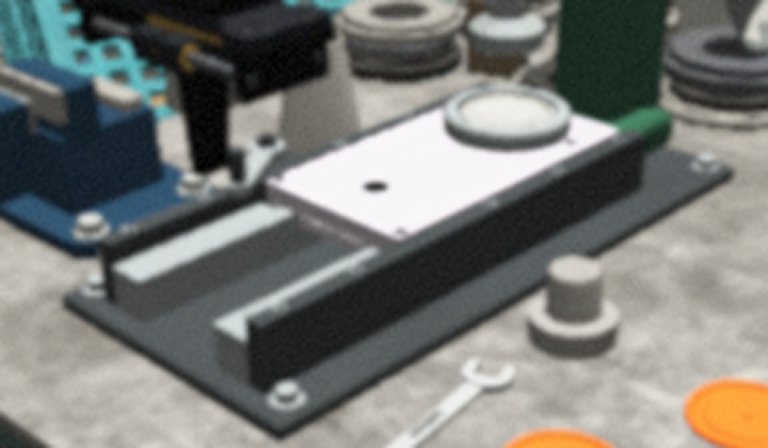

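The pin, at (240,155), is right against the fingertip at (210,165) and the latch is turning. The board is flat and the lid is in its nest. I'll go on round the arc.

>>> play_rows:
  travel:
    - [-2,-7.5,0]
    - [-4,-11,0]
    - [-6.5,-15,0]
    - [-9.5,-19,0]
    - [-12.5,-22,0]
    - [-16,-25.5,0]
    - [-19,-28.5,0]
    - [-22.5,-31,0]
    - [-26,-33.5,0]
    - [-33,-37.5,0]
    - [-40,-40.5,0]
    - [-40,-40.5,0]
  rot:
    - [0,0,0]
    - [0,0,0]
    - [0,0,0]
    - [0,0,0]
    - [0,0,0]
    - [0,0,0]
    - [0,0,0]
    - [0,0,0]
    - [0,0,0]
    - [0,0,0]
    - [0,0,0]
    - [0,0,0]
  grip: [-1,-1,-1,-1,-1,-1,-1,-1,-1,-1,-1,-1]

```text
clock: 8.52
ee_pos: [0.5462, -0.1202, 0.0756]
eef_rot: [0.012, 1.0, -0.0, 0.001]
force: [0.3, 0.1, 0.4]
width: 0.0001
finger_force: 0.0
```

>>> play_rows:
  travel:
    - [-2,-1,0]
    - [-4,-2,0]
    - [-6,-2,0]
    - [-6,-2,0]
  rot:
    - [0,0,0]
    - [0,0,0]
    - [0,0,0]
    - [0,0,0]
  grip: [-1,-1,-1,-1]

```text
clock: 8.85
ee_pos: [0.5508, -0.1217, 0.0756]
eef_rot: [0.012, 1.0, -0.0, 0.0]
force: [0.5, 0.1, -0.2]
width: 0.0002
finger_force: 0.1
```

>>> play_rows:
  travel:
    - [-1,0,0]
    - [-2,0,0]
    - [-3,0,0]
    - [-3,0,0]
  rot:
    - [0,0,0]
    - [0,0,0]
    - [0,0,0]
    - [0,0,0]
  grip: [-1,-1,-1,-1]

```text
clock: 9.18
ee_pos: [0.5515, -0.1216, 0.0754]
eef_rot: [0.012, 1.0, 0.0, -0.002]
force: [-12.0, -3.5, 5.7]
width: 0.0003
finger_force: 5.9
```

>>> play_rows:
  travel:
    - [-1,0,0]
    - [-2,0,0]
    - [-2,0,0]
  rot:
    - [0,0,0]
    - [0,0,0]
    - [0,0,0]
  grip: [-1,-1,-1]

```text
clock: 9.43
ee_pos: [0.5518, -0.1216, 0.0753]
eef_rot: [0.012, 1.0, 0.001, -0.004]
force: [-19.4, -5.8, 10.3]
width: 0.0007
finger_force: 10.1
```

The latch is firmly against its stop. I'll back off and rise clear.

>>> play_rows:
  travel:
    - [3,0,0]
    - [10,0,0]
    - [30,0,0]
    - [50,0,0]
    - [50,0,-40]
    - [50,0,-80]
    - [60,0,-115]
    - [100,0,-115]
    - [120,0,-115]
    - [120,0,-115]
  rot:
    - [0,0,0]
    - [0,0,0]
    - [0,0,0]
    - [0,0,0]
    - [0,0,0]
    - [0,0,0]
    - [0,0,0]
    - [0,0,0]
    - [0,0,0]
    - [0,0,0]
  grip: [-1,-1,-1,-1,-1,-1,-1,-1,-1,-1]

```text
clock: 10.27
ee_pos: [0.4324, -0.118, 0.1913]
eef_rot: [0.013, 1.0, -0.0, 0.0]
force: [-0.1, -0.6, 0.1]
width: 0.0005
finger_force: 0.0
```

```bash
python3 - <<'E'
from h import *
import cv2
go(0,0,200)
f=top(5)
c=f["p"][120:285,220:385,::-1]; cv2.imwrite("pics/crop5.png",cv2.resize(c,None,fx=3.6,fy=3.6,interpolation=cv2.INTER_CUBIC))
E
```

```text
shift [-114.4  -29.6   -8.6] rot [-0.  0. -0.] | now bed -114.4 29.6 191.3 F [-0.1 -0.6  0.1] clk 10.2667
board z [np.float64(0.0585), np.float64(0.0585), np.float64(0.0587)]
```

View pics/crop5.png

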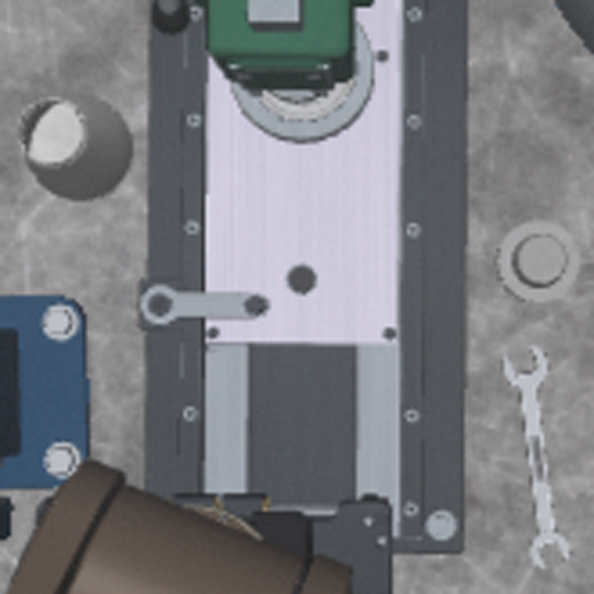

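The latch lies square across the board, from pivot (159,305) to pin (257,305). The board is home, with its tail at row 344, and the flask, spare die and spanner have not moved.

```bash
python3 -c "
from bench import *
print(sign_off())"
```

```text
the job is handed in; nothing more can be done
None
```

The board is home and flat on the rails, the latch is square across it at its stop, the lid is still in its nest, the flask, spare die and spanner are where they were, and the job was handed in after about 10 s of robot time.

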